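Scrape the punch chips off the sprung work board

ROBOT

A 6-joint arm with a two-finger parallel gripper is mounted at the origin on the work surface. World frame = base frame: x ahead of the robot, y to its left, z up, the work surface at z = 0. Lengths are in m, angles in rad, forces in N, time in s.
With the tool pointing down it reaches from about 0.4 to 0.825 m from the base axis. Payload 7 kg.
Tool frame: the origin (TCP) lies on the centre line of the jaws, within the pads' length; the fingertips stand 11 mm ahead of it and the grasp point (between the pads) lies 8 mm behind it; z points along the fingers, y is the direction in which the jaws open and shut (so a half turn about z gives the same grasp; the last joint's range is limited). The gripper opens to 88 mm and grips with 3 to 60 N. Pads are 19 mm wide; open, the fingers measure 130 mm over their backs; the gripper's body (78 mm by 193 mm) begins 47 mm behind the grasp point.
Start: joints at [-1.029, 0.359, 0.012, 0, -1.224, -0.288], TCP at [0.169, -0.653, 0.238] pointing down, gripper open.
Joint ranges: [-3.07, 3.07], [-1.43, 2.12], [-1.02, 1.25], [-3.03, 1.67], [-3.05, -0], [-3.03, 3.03]. Speed limits (rad/s): [2.39, 2.39, 3.01, 3.14, 3.14, 3.14].

INTERFACE

Orientations are given as [roll, pitch, yaw] about the fixed x, y, z axes, in that order (R = Rz(yaw) Ry(pitch) Rx(roll)).
In Python, from station import * gives the robot as it stands.
- The arm moves only by the tool play_rows, never from a script. Its argument "targets" is a list of rows, each a list of 7 numbers: the turn, a rotation vector about the world's x, y, z in rad, then the shift along the world's x, y, z in m, then the opening, from 0 (shut) to 1 (fully open). A call has 1 to 12 rows; each row shifts and turns the pose as measured when the row begins; what a row does not reach is not made up. A row lasts 1/8 s, in which the tool goes at most 62.5 mm and 10.7 degrees, less where a joint would pass 70% of its speed; a pose out of reach is approached as far as the arm can. A call is refused whole if a number of a shift passes 0.0625 or a number of a turn 0.188, either way. A call with a gripper value outside its range is refused whole. The fingers move at their own pace and stop on an object; "grip_force" is the grip in N (left out, the last holds). Time passes only in rows, so rows that do not move let the fingers close. It gives the time, the measured TCP pose, the force and the opening at its end, in the units of the state.
- get_state(): the state, without advancing time (a new reading comes with each control period).
- grab_frame(name): name is "scene" or "top" or "wrist"; returns (picture, depth): 384x512x3 uint8, blue, green, red; 384x512 float32, m along the optical axis (not along the pixel's ray), 0 where there is no reading.
- camera_params(name): a dict with "camera_matrix" (3x3 intrinsics, pixels), "dist" ([k1, k2, p1, p2, k3] as OpenCV has them; the pictures are not rectified), "extrinsics" (4x4, takes a point from world to camera coordinates); the wrist camera has in their place "hand_eye" (4x4, takes a point from camera to tool coordinates, whose origin is the TCP and whose axes are the flange's). Camera axes: x right, y up, looking along -z (the intrinsics and any distortion apply to the point x, -y, -z); pixel columns grow to the right and rows downward; lengths in m; the calibration is good to about 2 mm. A picture is of the moment at which its call begins: read the wrist's pose just before it. camera_params takes no time and is no camera call.
- job_done(): hands the job in, once; it reports no verdict.
The state is a dict: "t": time; "q": joint angles; "qd": joint speeds; "joint_efforts": joint torques, N m; "eef_pos": TCP position; "ee_rot": TCP orientation; "force": force on the tool from outside, world axes, zero at the start; "moment": the same for the moment, N m; "width": finger opening in m.
Only numpy, scipy, OpenCV 4.12 (cv2) and the standard library are available. Lean on these libraries where they do the work, as an engineer would, in place of code of your own. Each camera call takes 0.05 s, during which the arm holds its last target.

TASK

Pick up the wooden scraper block and, holding its rubber foot pressed firmly but not hard against the sloping sprung board, wipe all five metal chips down the board from its upper edge right over its low edge into the trough below. Touch the chips only with the block, then stand the block back upright on its cork mat and leave everything else on the desk where it is.

Things in the scene. Friction and masses are not known exactly. Their poses are not given: they have to be found in the camera images.
- scraper: Wooden block with a rubber foot, 24 mm thick (x) by 90 mm long (y) by 62 mm tall (z), the lowest 12 mm being the rubber foot (22 by 90 mm), 0.14 kg; it stands on the mat. Origin: centre of the underside of its foot. Pinch it across the 24 mm, at least 35 mm above its underside so that the fingers stay clear of the chips.
- mat: Flat cork mat lying on the desk, 60 mm (x) by 130 mm (y) by 4 mm thick, fixed; the block's place. Origin: centre of its underside. It lies to the left or to the right of the board. The block should finally stand near its middle (25 mm off along x or 35 mm along y is still fine, any yaw).
- board: Sprung aluminium board, 200 mm long (x), 196 wide (y), 8 thick; a rail (6 mm wide, 8 mm high) along each long side leaves 184 mm free. It slopes up away from the robot by about 16 degrees. Origin: on the top face at the middle of the low edge, 56 mm above the desk; x up the slope, y across, z off the face. The block should press on it with about 4 to 12 N all the way down; over 20 N harms it.
- board_top (a point): Middle of the board's upper edge, on the face. The board is hinged along its low edge and held up by soft springs: near this upper edge it sinks far under a few newtons (how far is not told; the slope flattens with it), near the low edge it hardly gives at all. A stroke starts up here, the block pressed on with its middle within 50 mm of this edge.
- stand: Fixed stand. Origin: on the desk straight below the board's low edge; its x points as the board's does, but level. It carries the open catch trough in front of the low edge: an aluminium tray 92 mm (x) by 200 mm (y) by 36 mm tall, 4 mm walls, outer faces at x = -87 and +5 mm, so the board's low edge overhangs its rear wall.
- chip0: Steel punch slug, round, 22 mm across and 5 mm thick, lying flat on the board. Origin: centre of its underside.
- chip1: Steel punch slug like chip0.
- chip2: Steel punch slug like chip0.
- chip3: Square steel offcut, 20 by 20 by 5 mm, lying flat on the board. Origin: centre of its underside.
- chip4: Square steel offcut like chip3.
- pencup: Orange ceramic pen cup, 76 mm across, 95 mm tall with pens up to 150 mm; left alone. It stands on the side of the board where the mat is not. Origin: centre of its underside.
- scanner: Black handheld scanner lying on the desk, 170 mm long along its x (from -63 to +106 mm), 66 mm wide, 30 mm tall; left alone. Origin: underside.
- switchbox: Aluminium antenna switch box with latched lid, 79 by 119 by 49 mm; left alone. Origin: centre of its underside.
- spool: Small spool, 56 mm across, 40 mm tall, standing; left alone. Origin: centre of its underside.
- adapter: Small connector adapter standing on end, 20 mm across, 38 mm tall; left alone. Origin: centre of its underside.
Not all that is in view belongs to the job. Of the things that look like the scraper, the middle-sized one is meant.

How it is judged:
On the way, in this order (a step that is already met when the one before it is completed fails the run):
1. the block presses on the upper part of the board (contact force between scraper and board above 2.5 N and x of scraper in the frame of board between 0.145 and 0.2 m), for 0.1 s.
2. the block, still pressed on, passes the middle of the board (contact force between scraper and board above 2.5 N and x of scraper in the frame of board between 0.07 and 0.12 m), for 0.1 s.
3. the block, still pressed on, reaches the lowest part of the board (contact force between scraper and board above 2.5 N and x of scraper in the frame of board between -0.02 and 0.06 m), for 0.1 s.
At the end, for the whole second after the job is handed in: All five chips lie at rest in the trough (within its outline and lower than its rim, 36 mm), and the block stands upright (within 0.1 rad) and at rest on the cork mat, its centre within 25 mm (x) and 35 mm (y) of the mat's middle (x of chip0 in the frame of stand between -0.087 and 0.006 m and y of chip0 in the frame of stand between -0.1 and 0.1 m and height (world z) of each of chip0, chip1, chip2, chip3, chip4 below 0.036 m and linear speed of each of chip0, chip1, chip2, chip3, chip4 below 0.03 m/s and x of chip1 in the frame of stand between -0.087 and 0.006 m and y of chip1 in the frame of stand between -0.1 and 0.1 m and x of chip2 in the frame of stand between -0.087 and 0.006 m and y of chip2 in the frame of stand between -0.1 and 0.1 m and x of chip3 in the frame of stand between -0.087 and 0.006 m and y of chip3 in the frame of stand between -0.1 and 0.1 m and x of chip4 in the frame of stand between -0.087 and 0.006 m and y of chip4 in the frame of stand between -0.1 and 0.1 m and x of scraper in the frame of mat between -0.025 and 0.025 m and y of scraper in the frame of mat between -0.035 and 0.035 m and height (world z) of scraper below 0.009 m and angle between scraper's own z axis and vertical below 0.1 rad and linear speed of scraper below 0.02 m/s); the robot touches nothing.
It fails at once if the board is pressed with more than 20 N (contact force between scraper and board above 20 N).
It fails at once if a finger or the arm touches a chip or the board (contact force between any of the fingers, the arm and chip0 above 0.5 N or contact force between any of the fingers, the arm and chip1 above 0.5 N or contact force between any of the fingers, the arm and chip2 above 0.5 N or contact force between any of the fingers, the arm and chip3 above 0.5 N or contact force between any of the fingers, the arm and chip4 above 0.5 N or contact force between any of the fingers, the arm and board above 0.5 N).
It fails at once if a bystander is shoved (20 mm) or knocked over (distance of any of pencup, scanner, switchbox, spool, adapter from where it was at the start of the episode above 0.02 m or angle between any of pencup, scanner, switchbox, spool, adapter's own z axis and vertical above 0.5 rad).
It also fails if it takes over 69 s, if anything falls off the work surface, if the arm or the gripper's body presses on something with over 40 N, if the wrist force passes 120 N, or if a joint passes its speed limit or range.

## Working session

There is one attempt and no reset: what is moved stays moved. The work goes in short steps, Python scripts to look and compute and a tool call to move; the robot and the scene stay as the last step left them, time stands still between calls to the robot, and variables do not carry over. Pictures are saved under pics/ and viewed, and the job is handed in when it is done.

Besides the shell and the picture viewer there is one more tool, called after "Emit:" in YAML: its name, and indented under it one key for each argument. play_rows: Moves the arm, as the interface text tells. Its arguments: {"type":"object","properties":{"targets":{"type":"array","items":{"type":"array","items":{"type":"number"}}},"grip_force":{"type":"number"}},"required":["targets"]}

```bash
mkdir -p pics; ls; python3 - <<'E'
from station import *
import cv2,numpy as np
print(get_state())
for n in ("scene","top","wrist"):
    p,d=grab_frame(n); cv2.imwrite(f"pics/{n}0.png",p); np.save(f"pics/{n}0.npy",d)
    print(n,camera_params(n),d.min(),d.max())
E
```

```text
pics
{'t': 0.0, 'q': array([-1.02888021e+00,  3.59378224e-01,  1.10492999e-02, -3.65311213e-04,
       -1.22408888e+00, -2.88105880e-01]), 'qd': array([-2.23139022e-04,  2.55559040e-04, -1.27369517e-04,  6.65067943e-05,
       -9.18417982e-04,  2.83045426e-04]), 'joint_efforts': array([-1.81423053e-03, -5.82722962e+01,  2.93051845e+01,  6.99702144e+00,
        6.79300865e-03, -1.65119905e-04]), 'eef_pos': array([ 0.16935163, -0.65291813,  0.23662138]), 'ee_rot': array([ 3.13994043e+00, -1.31506008e-04, -2.88790672e+00]), 'force': array([-0.42313267, -0.26638226,  0.12975522]), 'moment': array([-0.05680475, -0.0086848 ,  0.02474737]), 'width': 0.08764426252440477}
scene {'camera_matrix': array([[426.10695149,   0.        , 262.16802885],
       [  0.        , 426.10695149, 184.66578873],
       [  0.        ,   0.        ,   1.        ]]), 'dist': array([0.0248072, 0.       , 0.       , 0.       , 0.       ]), 'extrinsics': array([[ 0.8483153 ,  0.52947509, -0.00415721, -0.41240429],
       [-0.41909619,  0.67622527,  0.60586944,  0.20218822],
       [ 0.32360399, -0.51222604,  0.7955
[... 547 characters left out ...]
       [ 0.        ,  0.        ,  0.        ,  1.        ]])} 0.0 2.0366075
wrist {'camera_matrix': array([[291.90461791,   0.        , 256.92459641],
       [  0.        , 291.90461791, 193.72101903],
       [  0.        ,   0.        ,   1.        ]]), 'dist': array([-0.0648011,  0.       ,  0.       ,  0.       ,  0.       ]), 'hand_eye': array([[-5.29687746e-04,  9.59967219e-01,  2.80111867e-01,
         7.57750005e-02],
       [ 9.99999804e-01,  4.15109146e-04,  4.68371697e-04,
         3.51070949e-04],
       [ 3.33344477e-04,  2.80112060e-01, -9.59967251e-01,
        -1.47221658e-01],
       [ 0.00000000e+00,  0.00000000e+00,  0.00000000e+00,
         1.00000000e+00]])} 0.0 1.1973072
```

View pics/scene0.png

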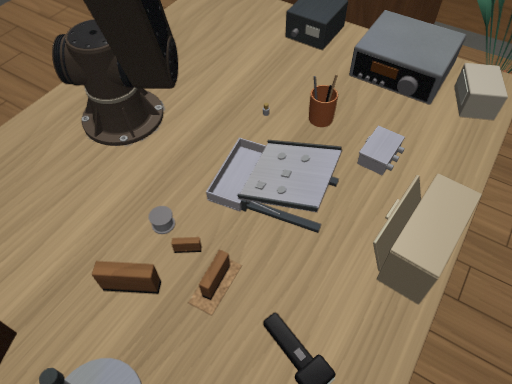

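View pics/top0.png

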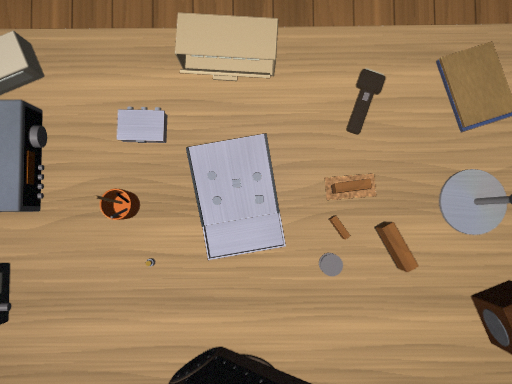

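View pics/wrist0.png

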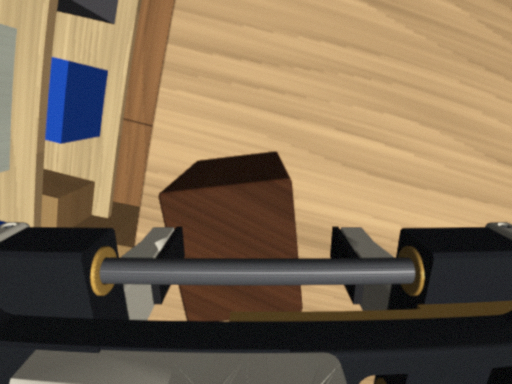

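The top picture shows three blocks that look like the scraper: one at (352,186) on the cork mat, a small one at (340,227) and a large one at (396,246). The block on the mat looks like the middle-sized one. I'll check the sizes and take an enlarged crop.

```bash
cat > h.py <<'E'
import numpy as np, cv2
from station import *
def world(name,uv,depth=None,z=None,plane=None,P=None):
    """uv Nx2; depth along axis -> points, or ray to plane n.p=c"""
    P=P or camera_params(name); K=P['camera_matrix']; 
    if 'extrinsics' in P: T=np.linalg.inv(P['extrinsics'])
    else: T=P['T']
    n=cv2.undistortPoints(np.float64(uv).reshape(-1,1,2),K,np.array(P['dist'])).reshape(-1,2)
    r=np.c_[n[:,0],-n[:,1],-np.ones(len(n))]@T[:3,:3].T; o=T[:3,3]
    if depth is not None: return o+r*np.asarray(depth)[:,None]
    if z is not None: plane=(np.array([0,0,1.]),z)
    s=(plane[1]-o@plane[0])/(r@plane[0]); return o+r*s[:,None]
def cloud(name,d,P=None):
    v,u=np.mgrid[0:d.shape[0],0:d.shape[1]]
    return world(name,np.c_[u.ravel(),v.ravel()],depth=d.ravel(),P=P).reshape(d.shape+(3,))
E
python3 - <<'E'
from h import *
p=cv2.imread('pics/top0.png'); d=np.load('pics/top0.npy'); C=cloud('top',d)
np.save('pics/topC.npy',C)
print('desk z',[C[v,u].round(4) for u,v in [(300,100),(320,300),(180,200)]])
hsv=cv2.cvtColor(p,cv2.COLOR_BGR2HSV)
# tall wood blobs by height
m=((C[...,2]>0.012)&(d>0)).astype(np.uint8)
n,L,S,ce=cv2.connectedComponentsWithStats(m)
for i in range(1,n):
    if S[i,4]>25:
        q=C[L==i]; zt=np.percentile(q[:,2],95)
        top=q[q[:,2]>zt-0.008]
        r=cv2.minAreaRect((top[:,:2]*1000).astype(np.float32))
        print(ce[i].round(0),S[i,4],'ztop',zt.round(3),'rect',np.round(r[0],1),np.round(r[1],1),round(r[2],1))
crop=cv2.resize(p[90:280,170:430],None,fx=3,fy=3,interpolation=cv2.INTER_CUBIC); cv2.imwrite('pics/crop1.png',crop)
E
```

```text
desk z [array([ 0.7738, -0.1613, -0.0035]), array([ 0.2497, -0.2045, -0.0022]), array([ 0.5109,  0.1575, -0.0031])]
[226.  43.] 5246 ztop 0.138 rect [896.4  25.3] [239.5 104.1] 86.1
[16. 62.] 1803 ztop 0.091 rect [870.9 567.4] [100.2  77.8] 22.8
[477.  86.] 4457 ztop 0.036 rect [ 802.2 -615.8] [191.4 143.9] 16.8
[364.  97.] 1140 ztop 0.031 rect [ 763.  -321.7] [ 64.7 167.4] 68.7
[ 20. 156.] 4644 ztop 0.111 rect [621.  541.8] [268.5  55.9] 1.1
[141. 125.] 1604 ztop 0.051 rect [700.1 249.8] [119.6  81.4] 88.0
[233. 182.] 6786 ztop 0.106 rect [610.8  22.4] [ 89.8 196.1] 11.1
[474. 201.] 3250 ztop 0.103 rect [ 500.2 -595.3] [14.5 18.2] 82.9
[351. 186.] 395 ztop 0.068 rect [ 541.2 -282.2] [23.8 89.6] 6.9
[118. 204.] 791 ztop 0.131 rect [494.5 297.3] [55.3 54.4] 9.9
[339. 227.] 207 ztop 0.045 rect [ 437.7 -252.6] [62.9 17.5] 35.4
[396. 246.] 1018 ztop 0.086 rect [ 391.  -388.5] [122.9  35.2] 28.0
[331. 265.] 393 ztop 0.042 rect [ 344.4 -229.8] [52.4 53.8] 0.3
[150. 262.] 51 ztop 0.039 rect [353.2 230. ] [12.7 11.4] 12.8
[  3. 293.] 456 ztop 0.048 rect [291.1 584.1] [122.8  21.6] 1.3
[497. 314.] 1818 ztop 0.157 rect [ 238.  -596.9] [21.1 64.2] 88.1
[230. 370.] 2997 ztop 0.582 rect [258.  -83.1] [ 3.8 50. ] 28.8
```

View pics/crop1.png

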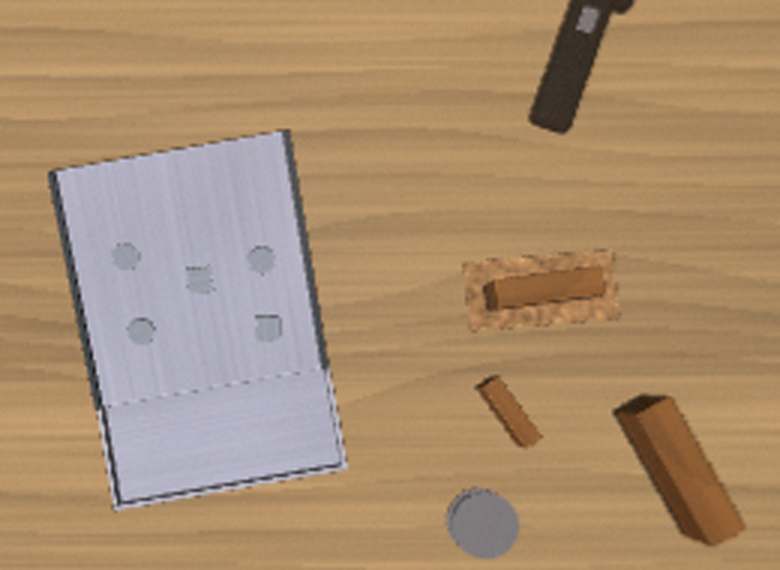

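The crop confirms the choice. The block on the mat measures 24 x 90 mm with its top at about 66 mm, so it is the scraper. The others are 17 x 63 mm and 35 x 123 mm. Next I'll measure the board, chips, trough and mat.

```bash
python3 - <<'E'
from h import *
p=cv2.imread('pics/top0.png'); C=np.load('pics/topC.npy'); d=np.load('pics/top0.npy')
# desk plane
m=(np.abs(C[...,2])<.008)&(C[...,0]>.3)&(C[...,0]<.8)&(np.abs(C[...,1])<.35)
q=C[m]; A=np.c_[q[:,:2],np.ones(len(q))]; k=np.linalg.lstsq(A,q[:,2],rcond=None)[0]; print('desk',k)
Z=C[...,2]-(C[...,0]*k[0]+C[...,1]*k[1]+k[2])
# board face
m=(Z>.045)&(Z<.125)&(C[...,0]>.45)&(C[...,0]<.75)&(np.abs(C[...,1])<.15)
q=np.c_[C[m][:,:2],Z[m]]
uv=np.argwhere(m)[:,::-1]
for it in range(6):
    A=np.c_[q[:,:2],np.ones(len(q))]; a=np.linalg.lstsq(A,q[:,2],rcond=None)[0]; r=q[:,2]-A@a
    keep=np.abs(r)<(.006,.004,.003,.002,.002,.002)[it]; 
    if it<5: q2=q[keep]; uv2=uv[keep]; 
    q,uv=q2,uv2
g=np.hypot(a[0],a[1]); print('slope deg',np.degrees(np.arctan(g)),'yaw of up-slope',np.degrees(np.arctan2(a[1],a[0])),'n',len(q))
# outline incl rails
m3=(Z>.048)&(C[...,0]>.45)&(C[...,0]<.76)&(np.abs(C[...,1])<.15)
pts=C[m3]; r=cv2.minAreaRect((pts[:,:2]*1000).astype(np.float32)); print('outline',r)
box=cv2.boxPoints(r); print(box.round(1)); 
for b in box: print('plane z at corner', (a@np.r_[b/1000,1]).round(4))
# trough/stand: low region
m4=(Z>.028)&(Z<.042)&(C[...,0]>.38)&(C[...,0]<.6)&(np.abs(C[...,1])<.15)
print('rim rect',cv2.minAreaRect((C[m4][:,:2]*1000).astype(np.float32)))
# mat by colour
hsv=cv2.cvtColor(p,cv2.COLOR_BGR2HSV)
print('hsv mat',hsv[195,330],hsv[195,372],'desk',hsv[195,400],hsv[150,330])
# chips : lower V
cv2.imwrite('pics/crop2.png',cv2.resize(p[125:265,180:290],None,fx=5,fy=4.2,interpolation=cv2.INTER_CUBIC)[:, :])
R=Z-(C[...,0]*a[0]+C[...,1]*a[1]+a[2])
mc=((R>.003)&(R<.007)&m3).astype(np.uint8); mc=cv2.morphologyEx(mc,cv2.MORPH_OPEN,np.ones((3,3)))
n,L,S,ce=cv2.connectedComponentsWithStats(mc)
for i in range(1,n):
    if S[i,4]>20: print('chip?',ce[i].round(1),S[i,4],np.r_[C[L==i][:,:2].mean(0),Z[L==i].mean()].round(4))
np.savez('pics/fit.npz',a=a,k=k)
E
```

```text
desk [-0.00077762 -0.0006721  -0.00041362]
slope deg 15.424299724578656 yaw of up-slope 9.52427458501453 n 3669
outline ((556.01513671875, 13.66473388671875), (196.6577606201172, 196.3954315185547), 9.470093727111816)
[[442.9  94.3]
 [475.2 -99.4]
 [669.2 -67. ]
 [636.8 126.7]]
plane z at corner 0.0555
plane z at corner 0.0555
plane z at corner 0.1097
plane z at corner 0.1098
rim rect ((416.0645446777344, -9.999885559082031), (84.76637268066406, 199.74449157714844), 9.884012222290039)
hsv mat [ 15 130 165] [ 14 128 163] desk [ 16 106 166] [ 17 110 172]
```

View pics/crop2.png

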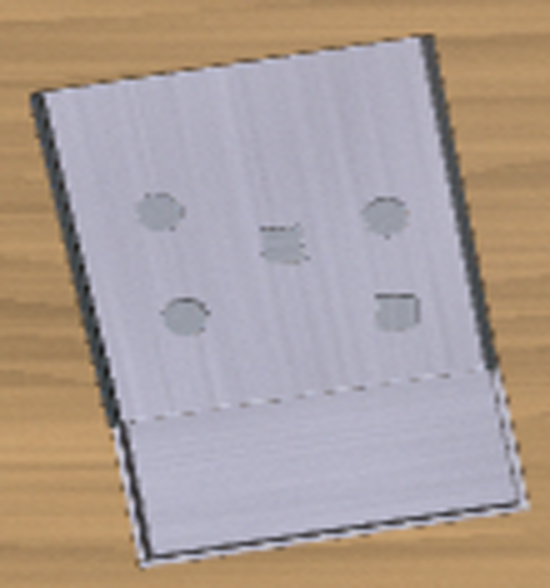

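```bash
python3 - <<'E'
from h import *
a=np.load('pics/fit.npz')['a']
nrm=np.array([-a[0],-a[1],1.]); 
uv=np.array([[161,212],[186,317],[284,244],[386,217],[398,312]])/[5,4.2]+[180,125]
Q=world('top',uv,plane=(nrm,a[2]+.005-.001)) 
th=np.radians(16);y=np.radians(9.5)
Rb=np.array([[np.cos(y)*np.cos(th),-np.sin(y),-np.cos(y)*np.sin(th)],[np.sin(y)*np.cos(th),np.cos(y),-np.sin(y)*np.sin(th)],[np.sin(th),0,np.cos(th)]])
O=np.array([.459,-.0027,.056])
print('chips board frame',((Q-O)@Rb*1000).round(1))
# mat
c=np.array([[462,262],[612,250],[620,318],[470,332]])/3+[170,90]
M=world('top',c,z=.002); print('mat',M.round(4),M.mean(0).round(4), [np.linalg.norm(M[i]-M[(i+1)%4]).round(3) for i in range(4)])
e=M[1]-M[0]; print('mat long dir deg',np.degrees(np.arctan2(e[1],e[0])))
# scraper from scene camera
p,d=cv2.imread('pics/scene0.png'),np.load('pics/scene0.npy'); C=cloud('scene',d)
m=(C[...,0]>.3)&(C[...,0]<.8)&(abs(C[...,1])<.4)&(abs(C[...,2])<.008); print('scene desk z',np.median(C[m][:,2]))
m=(C[...,2]>.056)&(C[...,2]<.075)&(abs(C[...,0]-.541)<.04)&(abs(C[...,1]+.282)<.07)
print('scene block top',cv2.minAreaRect((C[m][:,:2]*1000).astype(np.float32)),np.median(C[m][:,2]))
cv2.imwrite('pics/crop3.png',cv2.resize(p[120:320,170:360],None,fx=3,fy=3,interpolation=cv2.INTER_CUBIC))
E
```

```text
chips board frame [[122.2  47.7   2.1]
 [ 58.8  47.4   2.8]
 [ 93.1  -7.6   2.4]
 [100.  -59.3   2.4]
 [ 43.2 -55.6   2.9]]
mat [[ 0.5665 -0.2204  0.002 ]
 [ 0.5758 -0.3512  0.002 ]
 [ 0.5164 -0.3566  0.002 ]
 [ 0.5054 -0.2262  0.002 ]] [ 0.541  -0.2886  0.002 ] [np.float64(0.131), np.float64(0.06), np.float64(0.131), np.float64(0.061)]
mat long dir deg -85.95158848061595
scene desk z 1.9677996694722477e-05
scene block top ((542.2120971679688, -280.59796142578125), (25.273956298828125, 89.5233383178711), 6.22260046005249) 0.0656744212671736
```

View pics/crop3.png

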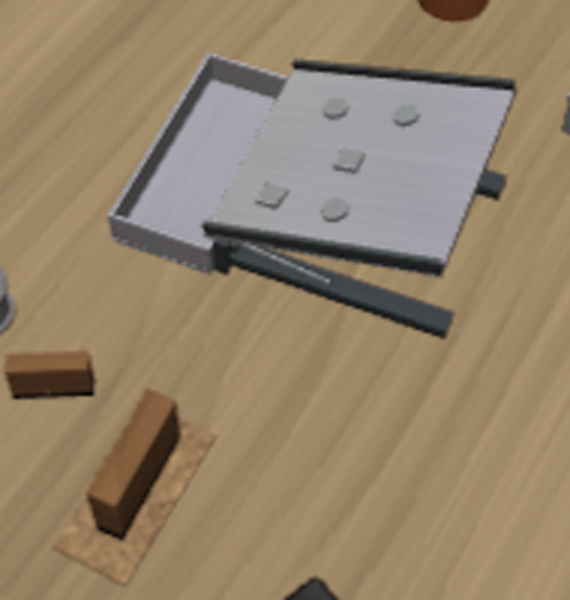

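Emit:
play_rows:
  targets:
    - [0,0,0.15,0.04,0.04,0,1]
    - [0,0,0.16,0.04,0.04,0,1]
    - [0,0,0.16,0.04,0.04,0,1]
    - [0,0,0.16,0.04,0.04,0,1]
    - [0,0,0.16,0.04,0.04,0,1]
    - [0,0,0.16,0.04,0.04,0,1]
    - [0,0,0.16,0.04,0.04,0,1]
    - [0,0,0.16,0.04,0.04,0,1]
    - [0,0,0.16,0.04,0.04,0,1]
    - [0,0,0,0.01,0.01,0,1]
  grip_force: 40

```text
t: 1.4
eef_pos: [0.5468, -0.2698, 0.2335]
ee_rot: [3.136, -0.0, -1.414]
force: [-0.9, 0.0, 0.2]
width: 0.0874
```

Emit:
play_rows:
  targets:
    - [0,0,-0.045,-0.005,-0.0115,-0.03,1]
    - [0,0,0,0,0,-0.05,1]
    - [0,0,0,0,0,-0.05,1]
    - [0,0,0,0,0,-0.03,1]
    - [0,0,0,0,0,0,1]

```text
t: 2.02
eef_pos: [0.5409, -0.2815, 0.0696]
ee_rot: [3.137, -0.001, -1.464]
force: [-0.2, -0.3, 0.9]
width: 0.0876
```

```bash
python3 - <<'E'
from h import *
s=get_state(); print(s['eef_pos'],s['ee_rot'],s['force'])
for n in ("wrist","scene"):
    p,d=grab_frame(n); cv2.imwrite(f"pics/{n}1.png",p)
cv2.imwrite('pics/scene1c.png',cv2.resize(p[150:350,130:320],None,fx=3,fy=3))
E
```

```text
[ 0.54090123 -0.28148972  0.06956754] [ 3.13682783e+00 -7.30959183e-04 -1.46417744e+00] [-0.16397058 -0.32181343  0.94330771]
```

View pics/scene1c.png

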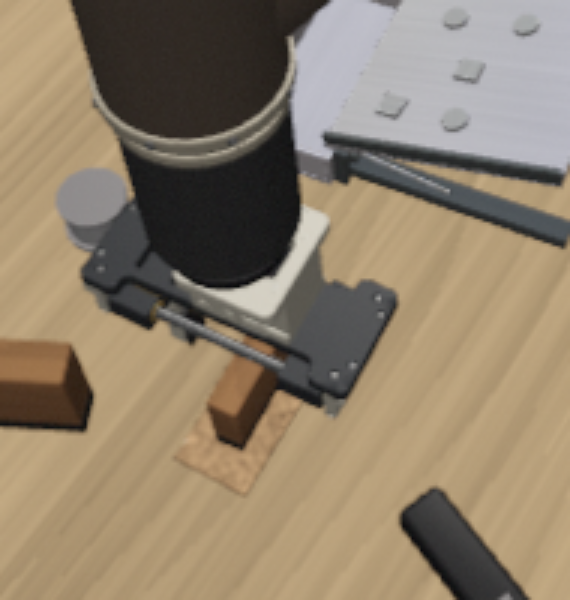

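View pics/wrist1.png

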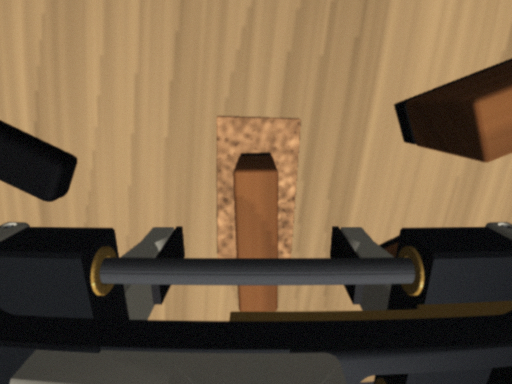

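Both views show the block centred between the jaws, at wrist column 256 with its sides vertical. I'll lower the tool and grip.

Emit:
play_rows:
  targets:
    - [0,0,0,0.001,0,-0.025,1]
    - [0,0,0,0,0,0,1]
    - [0,0,0,0,0,0,1]

```text
t: 2.5
eef_pos: [0.5478, -0.2834, 0.0536]
ee_rot: [-3.133, -0.006, -1.463]
force: [-1.0, 0.1, 0.2]
width: 0.0873
```

```bash
python3 - <<'E'
from h import *
for i in range(3):
    s=get_state(); print(s['t'],s['eef_pos'].round(4),s['ee_rot'].round(4),s['qd'].round(3),s['force'].round(2),s['q'].round(3))
    grab_frame('top')
E
```

```text
2.5 [ 0.5478 -0.2834  0.0536] [-3.133  -0.0062 -1.4633] [-0.002 -0.004 -0.003 -0.006 -0.008 -0.001] [-1.02  0.14  0.21] [-0.159  0.431 -0.347  0.005 -0.783  0.263]
2.55 [ 0.5477 -0.2833  0.0535] [-3.1331 -0.0061 -1.4633] [ 0.     0.003 -0.008 -0.004  0.007 -0.001] [-0.22  0.69  0.24] [-0.159  0.431 -0.348  0.005 -0.782  0.263]
2.6 [ 0.5475 -0.2833  0.0532] [-3.1334 -0.0059 -1.4634] [ 0.003  0.007 -0.006 -0.001  0.005 -0.001] [-0.72  0.02 -0.32] [-0.159  0.431 -0.348  0.005 -0.782  0.263]
```

Emit:
play_rows:
  targets:
    - [0.005,0.0095,0,-0.006,0.002,-0.0095,1]
    - [0.0,0.0,0,0,0,0,1]

```text
t: 2.9
eef_pos: [0.5409, -0.281, 0.0435]
ee_rot: [3.141, 0.001, -1.464]
force: [0.3, 0.1, -0.3]
width: 0.0875
```

Emit:
play_rows:
  targets:
    - [0,0,0,0,0,0,0]
    - [0,0,0,0,0,0,0]
    - [0,0,0,0,0,0,0]
    - [0,0,0,0,0,0,0]
    - [0,0,0,0,0,0,0]
  grip_force: 45

```text
t: 3.52
eef_pos: [0.5411, -0.281, 0.0435]
ee_rot: [3.141, 0.0, -1.463]
force: [0.4, 0.6, 0.6]
width: 0.0432
```

Emit:
play_rows:
  targets:
    - [0,0,0,0,0,0,0]
    - [0,0,0,0,0,0,0]
    - [0,0,0,0,0,0,0]
    - [0,0,0,0,0,0,0]

```text
t: 4.03
eef_pos: [0.5411, -0.2811, 0.0435]
ee_rot: [3.141, 0.0, -1.463]
force: [-0.2, 0.2, -0.1]
width: 0.0237
```

Emit:
play_rows:
  targets:
    - [0,0,0,0,0,0,0]
    - [0,0,0,0,0,0.03,0]
    - [0,0,0,0,0,0.05,0]
    - [0,0,0,0,0,0.05,0]
    - [0,0,0,0,0,0.03,0]
    - [0,0,0,0,0,0,0]

```text
t: 4.78
eef_pos: [0.5385, -0.2802, 0.2061]
ee_rot: [3.136, 0.003, -1.464]
force: [-0.4, -0.2, -2.7]
width: 0.0239
```

```bash
cat >> h.py <<'E'
from scipy.spatial.transform import Rotation as Ro
O=np.array([.459,-.0027,.056]); YAW=np.radians(9.5); HG=.0395
def Rboard(th):
    return Ro.from_euler('ZY',[YAW,-th]).as_matrix()
def goal(bx,by,th,tilt=None,lift=0):
    "th, tilt deg"
    tilt=th if tilt is None else tilt
    foot=O+Rboard(np.radians(th))@[bx,by,lift]
    Rt=Rboard(np.radians(tilt)); n=Rt[:,2]
    R=np.c_[-Rt[:,1]*1,-Rt[:,0],-n]   # tool x,y,z
    assert np.linalg.det(R)>0
    return foot+HG*n,Ro.from_matrix(R)
def delta(bx,by,th,tilt=None,lift=0):
    s=get_state(); p,R=goal(bx,by,th,tilt,lift); R0=Ro.from_euler('xyz',s['ee_rot'])
    print('t',s['t'],'F',s['force'].round(1),'w',round(s['width'],4))
    print('turn',(R*R0.inv()).as_rotvec().round(3),'shift',(p-s['eef_pos']).round(4))
def where():
    "foot centre in board terms: along bx, by, height over hinge, implied board angle, tilt"
    s=get_state(); R=Ro.from_euler('xyz',s['ee_rot']).as_matrix(); foot=s['eef_pos']+R[:,2]*HG
    f=Rboard(0).T@(foot-O); n=Rboard(0).T@(-R[:,2])
    th=np.degrees(np.arctan2(f[2],f[0])); tilt=np.degrees(np.arctan2(-n[0],n[2])); roll=np.degrees(np.arcsin(n[1]))
    Fl=Rboard(0).T@s['force']
    print(f"t {s['t']:.2f} bx {np.hypot(f[0],f[2])*np.sign(f[0])*1000:.1f} by {f[1]*1000:.1f} h {f[2]*1000:.1f} angle {th:.2f} tilt {tilt:.2f} roll {roll:.2f} F(bx,by,z) {Fl.round(1)} w {s['width']:.4f}")
E
python3 - <<'E'
from h import *
where(); delta(.168,-.038,16,14,.04)
E
```

```text
t 4.78 bx 115.3 by -286.7 h 110.6 angle 73.70 tilt -0.31 roll -0.17 F(bx,by,z) [-0.5 -0.1 -2.7] w 0.0239
t 4.775 F [-0.4 -0.2 -2.7] w 0.0239
turn [ 0.031 -0.248  0.058] shift [ 0.0658  0.2633 -0.027 ]
```

Emit:
play_rows:
  targets:
    - [0.005,-0.04,0.01,0.011,0.044,0,0]
    - [0.005,-0.04,0.01,0.011,0.044,0,0]
    - [0.005,-0.04,0.01,0.011,0.044,0,0]
    - [0.005,-0.04,0.01,0.011,0.044,0,0]
    - [0.005,-0.04,0.01,0.011,0.044,0,0]
    - [0.005,-0.04,0.01,0.011,0.044,-0.01,0]
    - [0,0,0,0,0,0,0]
    - [0,0,0,0,0,0,0]

```text
t: 5.78
eef_pos: [0.5992, -0.0083, 0.1844]
ee_rot: [-2.913, 0.004, -1.404]
force: [-0.5, 0.0, -1.7]
width: 0.0236
```

```bash
python3 - <<'E'
from h import *
where(); delta(.168,-.038,16,14,.02)
p,d=grab_frame('scene'); cv2.imwrite('pics/s2.png',cv2.resize(p[80:280,170:400],None,fx=3,fy=3))
where(); delta(.168,-.038,16,14,.02)
E
```

```text
t 5.78 bx 171.8 by -28.5 h 90.0 angle 31.58 tilt 13.08 roll -0.26 F(bx,by,z) [-0.5  0.1 -1.7] w 0.0236
t 5.775 F [-0.5  0.  -1.7] w 0.0236
turn [-0.002 -0.017 -0.001] shift [ 0.0105 -0.0077 -0.0246]
t 5.83 bx 171.6 by -28.7 h 89.8 angle 31.57 tilt 13.07 roll -0.26 F(bx,by,z) [-1.  -0.9 -1.6] w 0.0235
t 5.825 F [-0.8 -1.1 -1.6] w 0.0235
turn [-0.002 -0.017 -0.   ] shift [ 0.0105 -0.0075 -0.0245]
```

View pics/s2.png

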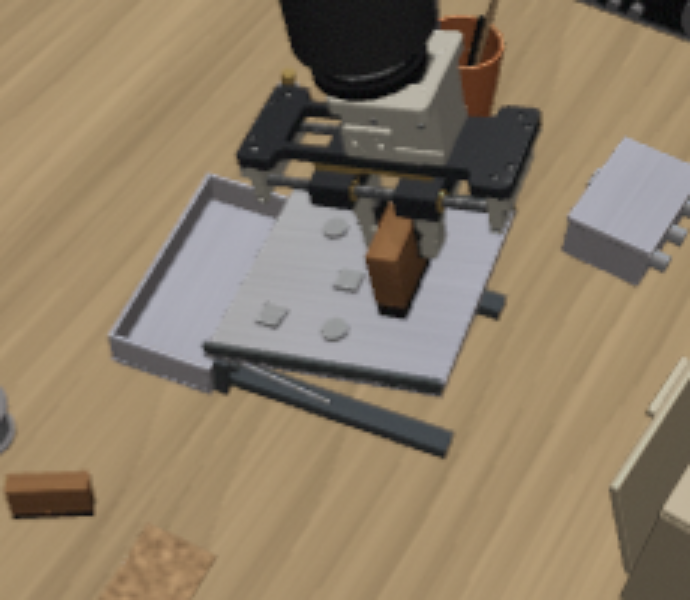

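The block hangs over the upper board, uphill of the chips. I'll bring it closer.

Emit:
play_rows:
  targets:
    - [-0.002,-0.017,0,0.0105,-0.0075,-0.0245,0]
    - [0,0,0,0,0,0,0]

```text
t: 6.08
eef_pos: [0.6096, -0.0179, 0.1593]
ee_rot: [-2.898, -0.0, -1.407]
force: [-0.4, -0.8, -1.9]
width: 0.024
```

```bash
python3 - <<'E'
from h import *
where(); delta(.168,-.038,16,14,.005)
E
```

```text
t 6.08 bx 168.6 by -39.9 h 65.0 angle 22.67 tilt 13.98 roll 0.04 F(bx,by,z) [-0.5 -0.8 -1.9] w 0.0240
t 6.075 F [-0.4 -0.8 -1.9] w 0.024
turn [ 0.    -0.     0.002] shift [ 0.0041  0.0026 -0.0139]
```

Emit:
play_rows:
  targets:
    - [0,0,0,0.004,0.0025,-0.014,0]
    - [0,0,0,0,0,0,0]

```text
t: 6.32
eef_pos: [0.6143, -0.0162, 0.1456]
ee_rot: [-2.897, -0.0, -1.409]
force: [0.0, 0.3, -1.9]
width: 0.0236
```

Emit:
play_rows:
  targets:
    - [0,0,0,0,0,-0.006,0]

```text
t: 6.45
eef_pos: [0.6149, -0.0161, 0.1404]
ee_rot: [-2.895, -0.0, -1.409]
force: [-0.8, 0.2, -1.6]
width: 0.0238
```

Emit:
play_rows:
  targets:
    - [0,0,0,0,0,-0.005,0]

```text
t: 6.58
eef_pos: [0.6152, -0.016, 0.1355]
ee_rot: [-2.895, -0.0, -1.409]
force: [-0.4, -0.2, -0.3]
width: 0.0239
```

```bash
python3 - <<'E'
from h import *
where()
E
```

```text
t 6.58 bx 166.6 by -38.9 h 41.2 angle 14.30 tilt 14.14 roll 0.06 F(bx,by,z) [-0.4 -0.2 -0.3] w 0.0239
```

Emit:
play_rows:
  targets:
    - [-0.006,0.034,0,0,0,-0.006,0]

```text
t: 6.7
eef_pos: [0.6155, -0.0159, 0.1301]
ee_rot: [-2.928, -0.001, -1.408]
force: [0.5, -0.2, 2.0]
width: 0.0232
```

Emit:
play_rows:
  targets:
    - [-0.006,0.034,0,0,0,-0.006,0]

```text
t: 6.82
eef_pos: [0.6168, -0.0155, 0.1252]
ee_rot: [-2.96, -0.001, -1.408]
force: [2.0, -0.7, 3.5]
width: 0.024
```

```bash
python3 - <<'E'
from h import *
where()
E
```

```text
t 6.83 bx 163.5 by -38.7 h 30.3 angle 10.68 tilt 10.38 roll 0.08 F(bx,by,z) [ 1.9 -1.1  3.5] w 0.0240
```

Emit:
play_rows:
  targets:
    - [-0.004,0.022,0,0,0,-0.004,0]
    - [0.001,-0.006,0,-0.008,-0.0013,0,0]
    - [0.0015,-0.008,0,-0.01,-0.0016,-0.0002,0]

```text
t: 7.2
eef_pos: [0.6009, -0.0178, 0.1216]
ee_rot: [-2.965, -0.001, -1.407]
force: [1.5, 0.3, 2.4]
width: 0.0238
```

```bash
python3 - <<'E'
from h import *
where()
E
```

```text
t 7.20 bx 146.9 by -38.4 h 26.7 angle 10.48 tilt 10.09 roll 0.09 F(bx,by,z) [1.5 0.  2.4] w 0.0238
```

Emit:
play_rows:
  targets:
    - [0.0,-0.003,0,-0.01,-0.0016,-0.0025,0]
    - [0.001,-0.006,0,-0.01,-0.0016,-0.0015,0]

```text
t: 7.45
eef_pos: [0.5791, -0.0212, 0.118]
ee_rot: [-2.954, -0.001, -1.407]
force: [0.8, 0.7, 4.0]
width: 0.0237
```

```bash
python3 - <<'E'
from h import *
where()
E
```

```text
t 7.45 bx 125.0 by -38.2 h 23.2 angle 10.69 tilt 10.73 roll 0.11 F(bx,by,z) [0.9 0.6 4. ] w 0.0237
```

Emit:
play_rows:
  targets:
    - [0.0012,-0.0075,0,-0.01,-0.0016,-0.0015,0]
    - [0.0012,-0.0075,0,-0.01,-0.0016,-0.0014,0]

```text
t: 7.7
eef_pos: [0.5577, -0.0246, 0.1155]
ee_rot: [-2.937, -0.001, -1.407]
force: [1.7, 0.6, 3.8]
width: 0.0236
```

```bash
python3 - <<'E'
from h import *
where()
E
```

```text
t 7.70 bx 103.9 by -38.0 h 20.8 angle 11.54 tilt 11.74 roll 0.10 F(bx,by,z) [1.8 0.4 3.8] w 0.0236
```

Emit:
play_rows:
  targets:
    - [0.0012,-0.007,0,-0.01,-0.0016,-0.0017,0]
    - [0.0012,-0.007,0,-0.01,-0.0016,-0.0017,0]

```text
t: 7.95
eef_pos: [0.5364, -0.0281, 0.1121]
ee_rot: [-2.921, -0.001, -1.407]
force: [0.9, 1.1, 4.9]
width: 0.024
```

```bash
python3 - <<'E'
from h import *
where()
E
```

```text
t 7.95 bx 82.6 by -37.8 h 17.5 angle 12.24 tilt 12.64 roll 0.10 F(bx,by,z) [1.1 0.9 4.9] w 0.0240
```

Emit:
play_rows:
  targets:
    - [0.0012,-0.007,0,-0.01,-0.0016,-0.0017,0]

```text
t: 8.07
eef_pos: [0.5257, -0.0298, 0.1103]
ee_rot: [-2.913, -0.001, -1.407]
force: [2.0, 0.4, 4.0]
width: 0.0239
```

Emit:
play_rows:
  targets:
    - [0.001,-0.006,0,-0.008,-0.0013,-0.0015,0]

```text
t: 8.2
eef_pos: [0.5169, -0.0312, 0.1086]
ee_rot: [-2.907, -0.001, -1.407]
force: [2.0, 0.2, 4.6]
width: 0.0235
```

```bash
python3 - <<'E'
from h import *
where()
E
```

```text
t 8.20 bx 63.2 by -37.7 h 14.2 angle 13.00 tilt 13.45 roll 0.09 F(bx,by,z) [ 2.1 -0.1  4.6] w 0.0235
```

Emit:
play_rows:
  targets:
    - [0.001,-0.006,0,-0.007,-0.0012,-0.0014,0]

```text
t: 8.32
eef_pos: [0.5094, -0.0325, 0.1071]
ee_rot: [-2.9, -0.001, -1.407]
force: [1.6, 0.0, 4.2]
width: 0.0237
```

Emit:
play_rows:
  targets:
    - [0.001,-0.006,0,-0.006,-0.001,-0.0013,0]

```text
t: 8.45
eef_pos: [0.503, -0.0336, 0.1058]
ee_rot: [-2.894, -0.001, -1.407]
force: [1.6, 0.4, 3.7]
width: 0.0236
```

```bash
python3 - <<'E'
from h import *
where()
E
```

```text
t 8.45 bx 49.3 by -37.8 h 11.5 angle 13.49 tilt 14.20 roll 0.09 F(bx,by,z) [1.6 0.1 3.7] w 0.0236
```

Emit:
play_rows:
  targets:
    - [0.0007,-0.004,0,-0.006,-0.001,-0.0015,0]

```text
t: 8.57
eef_pos: [0.4969, -0.0345, 0.1044]
ee_rot: [-2.889, -0.001, -1.407]
force: [1.4, 0.3, 5.3]
width: 0.0241
```

Emit:
play_rows:
  targets:
    - [0.0007,-0.004,0,-0.006,-0.001,-0.0015,0]

```text
t: 8.7
eef_pos: [0.4909, -0.0354, 0.103]
ee_rot: [-2.884, -0.001, -1.407]
force: [0.6, -0.6, 4.9]
width: 0.0234
```

```bash
python3 - <<'E'
from h import *
where()
E
```

```text
t 8.70 bx 37.2 by -37.6 h 8.9 angle 13.75 tilt 14.78 roll 0.08 F(bx,by,z) [ 0.5 -0.7  4.9] w 0.0234
```

Emit:
play_rows:
  targets:
    - [0.0003,-0.002,0,-0.005,-0.0008,-0.0012,0]

```text
t: 8.82
eef_pos: [0.4857, -0.0362, 0.1018]
ee_rot: [-2.881, -0.001, -1.407]
force: [1.6, -0.4, 3.9]
width: 0.0235
```

Emit:
play_rows:
  targets:
    - [0.0003,-0.002,0,-0.005,-0.0008,-0.0012,0]

```text
t: 8.95
eef_pos: [0.4804, -0.0371, 0.1005]
ee_rot: [-2.879, -0.001, -1.407]
force: [2.5, 0.6, 4.2]
width: 0.0241
```

```bash
python3 - <<'E'
from h import *
where()
E
```

```text
t 8.95 bx 26.4 by -37.5 h 6.4 angle 13.98 tilt 15.04 roll 0.08 F(bx,by,z) [2.5 0.2 4.2] w 0.0241
```

Emit:
play_rows:
  targets:
    - [0,0,0,-0.005,-0.0008,-0.0013,0]

```text
t: 9.07
eef_pos: [0.475, -0.0379, 0.0991]
ee_rot: [-2.879, -0.001, -1.406]
force: [1.7, 0.4, 5.2]
width: 0.0239
```

Emit:
play_rows:
  targets:
    - [0,0,0,-0.005,-0.0008,-0.0013,0]

```text
t: 9.2
eef_pos: [0.4696, -0.0388, 0.0976]
ee_rot: [-2.879, -0.001, -1.407]
force: [0.8, -0.4, 3.6]
width: 0.0237
```

```bash
python3 - <<'E'
from h import *
where()
E
```

```text
t 9.20 bx 15.1 by -37.4 h 3.5 angle 13.34 tilt 15.03 roll 0.09 F(bx,by,z) [ 0.7 -0.5  3.6] w 0.0237
```

Emit:
play_rows:
  targets:
    - [0,0,0,-0.005,-0.0008,-0.0013,0]

```text
t: 9.32
eef_pos: [0.4642, -0.0397, 0.0962]
ee_rot: [-2.879, -0.001, -1.407]
force: [0.6, 0.4, 3.8]
width: 0.0238
```

Emit:
play_rows:
  targets:
    - [0,0,0,-0.005,-0.0008,-0.0012,0]

```text
t: 9.45
eef_pos: [0.4585, -0.0407, 0.0947]
ee_rot: [-2.88, -0.001, -1.407]
force: [1.2, 0.2, 2.5]
width: 0.0238
```

Emit:
play_rows:
  targets:
    - [0,0,0,-0.004,-0.0006,-0.0008,0]

```text
t: 9.57
eef_pos: [0.4535, -0.0416, 0.0933]
ee_rot: [-2.881, -0.001, -1.407]
force: [1.2, 0.5, 0.5]
width: 0.0236
```

```bash
python3 - <<'E'
from h import *
where()
p,d=grab_frame('scene'); cv2.imwrite('pics/s3.png',cv2.resize(p[100:280,170:400],None,fx=3,fy=3))
where()
E
```

```text
t 9.57 bx -1.9 by -37.5 h -0.8 angle -153.63 tilt 14.91 roll 0.11 F(bx,by,z) [1.2 0.3 0.5] w 0.0236
t 9.62 bx -2.6 by -37.6 h -1.1 angle -156.14 tilt 14.87 roll 0.11 F(bx,by,z) [-1.6  0.3  3.5] w 0.0236
```

View pics/s3.png

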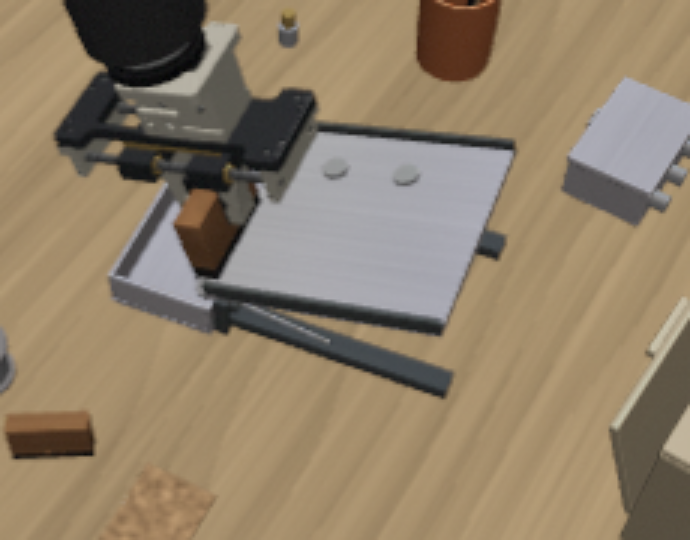

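The three right-hand chips have left the board, and the two left ones at (335,167) and (405,175) haven't moved. I'll lift for the second stroke.

Emit:
play_rows:
  targets:
    - [0,0,0,0,0,0.03,0]
    - [0,0,0,0,0,0.05,0]
    - [0,0,0,0.03,0.02,0.03,0]
    - [0,0,0,0.04,0.03,0.01,0]
    - [0,0,0,0.04,0.03,0,0]
    - [0,0,0,0.03,0.02,0,0]
    - [0,0,0,0,0,0,0]

```text
t: 10.5
eef_pos: [0.5854, 0.0573, 0.2083]
ee_rot: [-2.906, -0.004, -1.411]
force: [-1.0, -0.4, -1.9]
width: 0.0238
```

```bash
python3 - <<'E'
from h import *
where(); delta(.168,.044,16,14,.03)
p,d=grab_frame('top'); cv2.imwrite('pics/t3.png',cv2.resize(p[125:265,150:300],None,fx=4,fy=4,interpolation=cv2.INTER_CUBIC))
E
```

```text
t 10.50 bx 183.4 by 38.1 h 113.9 angle 38.38 tilt 13.52 roll 0.28 F(bx,by,z) [-1.  -0.2 -1.9] w 0.0238
t 10.5 F [-1.  -0.4 -1.9] w 0.0238
turn [ 0.005 -0.008  0.006] shift [ 0.0081  0.0071 -0.0388]
```

View pics/t3.png

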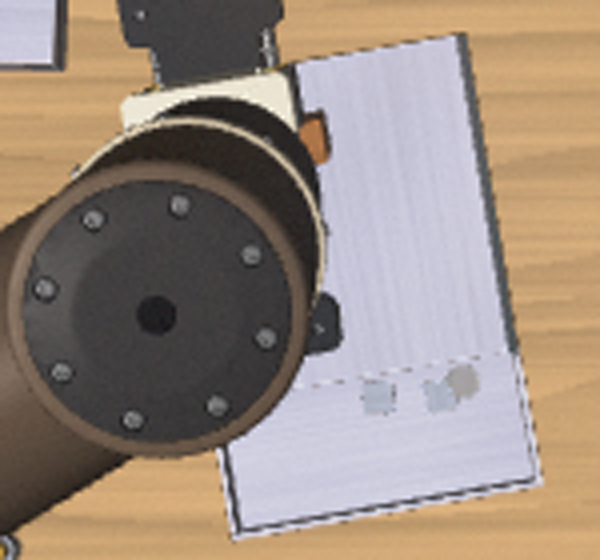

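Emit:
play_rows:
  targets:
    - [0.005,-0.008,0.006,0.006,0.003,-0.038,0]
    - [0,0,0,0,0,0,0]

```text
t: 10.8
eef_pos: [0.5872, 0.058, 0.1678]
ee_rot: [-2.902, -0.001, -1.406]
force: [-0.9, -0.3, -1.0]
width: 0.0241
```

```bash
python3 - <<'E'
from h import *
where(); delta(.168,.040,16,14,.005)
p,d=grab_frame('top');C=cloud('top',d)
for u,v in [(378,398),(438,396),(462,378)]:
    U,V=150+u/4,125+v/4; print(C[int(V)-1:int(V)+2,int(U)-1:int(U)+2,2].round(3).ravel()+.003)
where(); delta(.168,.040,16,14,.005)
E
```

```text
t 10.80 bx 163.3 by 38.6 h 73.5 angle 26.74 tilt 13.71 roll 0.06 F(bx,by,z) [-0.9 -0.1 -1. ] w 0.0241
t 10.8 F [-0.9 -0.3 -1. ] w 0.0241
turn [ 0.001 -0.005  0.001] shift [ 0.0137  0.0036 -0.0224]
[0.008 0.01  0.008 0.014 0.011 0.008 0.01  0.011 0.014]
[0.015 0.004 0.013 0.01  0.007 0.012 0.011 0.014 0.01 ]
[0.01  0.015 0.01  0.016 0.016 0.015 0.018 0.014 0.014]
t 10.85 bx 166.1 by 38.9 h 76.1 angle 27.25 tilt 13.94 roll 0.03 F(bx,by,z) [-1.2 -0.1 -0.7] w 0.0235
t 10.85 F [-1.1 -0.3 -0.7] w 0.0235
turn [ 0.001 -0.001  0.001] shift [ 0.0121  0.0031 -0.025 ]
```

All three chips sit low in the trough, at about 10–16 mm. Now the second stroke.

Emit:
play_rows:
  targets:
    - [0,0,0,0.012,0.002,-0.022,0]
    - [0,0,0,0,0,0,0]

```text
t: 11.1
eef_pos: [0.6013, 0.06, 0.1517]
ee_rot: [-2.895, -0.0, -1.406]
force: [0.1, -0.6, -2.1]
width: 0.0237
```

```bash
python3 - <<'E'
from h import *
where()
E
```

```text
t 11.10 bx 170.3 by 38.4 h 57.4 angle 19.70 tilt 14.12 roll 0.03 F(bx,by,z) [-0.  -0.6 -2.1] w 0.0237
```

Emit:
play_rows:
  targets:
    - [0,0,0,0,0,-0.008,0]

```text
t: 11.22
eef_pos: [0.6021, 0.0602, 0.146]
ee_rot: [-2.892, 0.0, -1.406]
force: [-0.3, 0.4, -1.1]
width: 0.0241
```

Emit:
play_rows:
  targets:
    - [0,0,0,0,0,-0.006,0]

```text
t: 11.35
eef_pos: [0.602, 0.0601, 0.1406]
ee_rot: [-2.891, 0.0, -1.406]
force: [0.1, 0.7, -1.7]
width: 0.0241
```

Emit:
play_rows:
  targets:
    - [-0.006,0.034,0,0,0,-0.006,0]

```text
t: 11.48
eef_pos: [0.6017, 0.06, 0.1353]
ee_rot: [-2.925, 0.0, -1.406]
force: [0.0, -0.2, 0.5]
width: 0.0238
```

Emit:
play_rows:
  targets:
    - [-0.006,0.034,0,0,0,-0.006,0]

```text
t: 11.6
eef_pos: [0.6025, 0.0604, 0.1306]
ee_rot: [-2.957, 0.0, -1.405]
force: [0.5, -0.4, 2.5]
width: 0.0238
```

```bash
python3 - <<'E'
from h import *
where()
E
```

```text
t 11.60 bx 163.2 by 38.5 h 35.8 angle 12.66 tilt 10.56 roll -0.01 F(bx,by,z) [ 0.4 -0.4  2.5] w 0.0238
```

Emit:
play_rows:
  targets:
    - [0,0,0,0,0,-0.006,0]

```text
t: 11.72
eef_pos: [0.6037, 0.0607, 0.1255]
ee_rot: [-2.955, 0.0, -1.405]
force: [1.0, -0.7, 2.4]
width: 0.0238
```

Emit:
play_rows:
  targets:
    - [0,0,0,-0.008,-0.0013,-0.002,0]
    - [0.0,-0.003,0,-0.01,-0.0016,-0.0015,0]

```text
t: 11.98
eef_pos: [0.5865, 0.0582, 0.1229]
ee_rot: [-2.947, 0.0, -1.404]
force: [0.8, -0.2, 1.7]
width: 0.0238
```

```bash
python3 - <<'E'
from h import *
where()
E
```

```text
t 11.97 bx 146.2 by 39.0 h 28.2 angle 11.12 tilt 11.16 roll -0.03 F(bx,by,z) [ 0.7 -0.3  1.7] w 0.0238
```

Emit:
play_rows:
  targets:
    - [0.0,0.0,0,-0.01,-0.0016,-0.003,0]
    - [0.0,0.0,0,-0.01,-0.0016,-0.003,0]

```text
t: 12.22
eef_pos: [0.5656, 0.0552, 0.1181]
ee_rot: [-2.943, 0.001, -1.403]
force: [1.6, 0.7, 5.5]
width: 0.0238
```

```bash
python3 - <<'E'
from h import *
where()
E
```

```text
t 12.22 bx 124.7 by 39.6 h 23.4 angle 10.80 tilt 11.38 roll -0.08 F(bx,by,z) [1.7 0.4 5.5] w 0.0238
```

Emit:
play_rows:
  targets:
    - [0.0012,-0.004,0,-0.01,-0.0019,-0.0015,0]
    - [0.0012,-0.006,0,-0.01,-0.0019,-0.0015,0]

```text
t: 12.48
eef_pos: [0.5444, 0.0513, 0.1153]
ee_rot: [-2.931, 0.002, -1.403]
force: [2.0, 0.5, 4.4]
width: 0.0236
```

```bash
python3 - <<'E'
from h import *
where()
E
```

```text
t 12.47 bx 103.4 by 39.3 h 20.7 angle 11.55 tilt 12.06 roll -0.14 F(bx,by,z) [2.1 0.2 4.4] w 0.0236
```

Emit:
play_rows:
  targets:
    - [0.0012,-0.006,0,-0.01,-0.0018,-0.0017,0]
    - [0.0012,-0.006,0,-0.01,-0.0018,-0.0017,0]

```text
t: 12.72
eef_pos: [0.5229, 0.0474, 0.1119]
ee_rot: [-2.918, 0.002, -1.403]
force: [0.2, 0.2, 5.5]
width: 0.0241
```

Emit:
play_rows:
  targets:
    - [0.0012,-0.006,0,-0.01,-0.0018,-0.0017,0]

```text
t: 12.85
eef_pos: [0.5122, 0.0455, 0.11]
ee_rot: [-2.911, 0.003, -1.403]
force: [1.9, 0.5, 4.6]
width: 0.0239
```

Emit:
play_rows:
  targets:
    - [0.001,-0.006,0,-0.008,-0.0014,-0.0015,0]

```text
t: 12.98
eef_pos: [0.5034, 0.0439, 0.1084]
ee_rot: [-2.905, 0.003, -1.403]
force: [1.0, 0.7, 4.0]
width: 0.0233
```

```bash
python3 - <<'E'
from h import *
where()
E
```

```text
t 12.97 bx 62.4 by 38.7 h 14.0 angle 12.99 tilt 13.57 roll -0.17 F(bx,by,z) [1.1 0.5 4. ] w 0.0233
```

Emit:
play_rows:
  targets:
    - [0.001,-0.005,0,-0.007,-0.0011,-0.0015,0]

```text
t: 13.1
eef_pos: [0.4959, 0.0427, 0.1069]
ee_rot: [-2.899, 0.003, -1.402]
force: [1.9, 1.2, 4.6]
width: 0.0237
```

Emit:
play_rows:
  targets:
    - [0.001,-0.005,0,-0.006,-0.001,-0.0014,0]

```text
t: 13.22
eef_pos: [0.4895, 0.0418, 0.1055]
ee_rot: [-2.893, 0.003, -1.402]
force: [1.7, 1.0, 5.7]
width: 0.0239
```

Emit:
play_rows:
  targets:
    - [0.0007,-0.004,0,-0.006,-0.001,-0.0014,0]

```text
t: 13.35
eef_pos: [0.4832, 0.0408, 0.1042]
ee_rot: [-2.888, 0.003, -1.402]
force: [1.7, 0.5, 4.9]
width: 0.024
```

```bash
python3 - <<'E'
from h import *
where()
E
```

```text
t 13.35 bx 42.1 by 39.0 h 9.9 angle 13.61 tilt 14.50 roll -0.21 F(bx,by,z) [1.8 0.2 4.9] w 0.0240
```

Emit:
play_rows:
  targets:
    - [0.0005,-0.003,0,-0.006,-0.001,-0.0014,0]

```text
t: 13.48
eef_pos: [0.4768, 0.0398, 0.1027]
ee_rot: [-2.885, 0.003, -1.402]
force: [1.5, 0.6, 4.8]
width: 0.0238
```

Emit:
play_rows:
  targets:
    - [0.0003,-0.002,0,-0.005,-0.0008,-0.0012,0]

```text
t: 13.6
eef_pos: [0.4713, 0.0388, 0.1014]
ee_rot: [-2.883, 0.003, -1.402]
force: [1.5, 0.3, 4.8]
width: 0.0236
```

Emit:
play_rows:
  targets:
    - [0.0003,-0.002,0,-0.005,-0.0008,-0.0012,0]

```text
t: 13.72
eef_pos: [0.4657, 0.0379, 0.1]
ee_rot: [-2.881, 0.003, -1.402]
force: [2.0, 0.5, 4.0]
width: 0.0239
```

```bash
python3 - <<'E'
from h import *
where()
E
```

```text
t 13.72 bx 24.2 by 39.1 h 5.8 angle 13.92 tilt 14.94 roll -0.21 F(bx,by,z) [2.1 0.1 4. ] w 0.0239
```

Emit:
play_rows:
  targets:
    - [0,0,0,-0.005,-0.0008,-0.0013,0]

```text
t: 13.85
eef_pos: [0.4602, 0.037, 0.0985]
ee_rot: [-2.881, 0.003, -1.402]
force: [1.3, -0.3, 4.3]
width: 0.0237
```

Emit:
play_rows:
  targets:
    - [0,0,0,-0.005,-0.0008,-0.0013,0]

```text
t: 13.98
eef_pos: [0.4548, 0.036, 0.0971]
ee_rot: [-2.881, 0.003, -1.402]
force: [0.9, -0.7, 4.2]
width: 0.0233
```

Emit:
play_rows:
  targets:
    - [0,0,0,-0.005,-0.0008,-0.0013,0]

```text
t: 14.1
eef_pos: [0.4494, 0.0351, 0.0956]
ee_rot: [-2.881, 0.003, -1.402]
force: [1.1, 0.5, 4.7]
width: 0.0237
```

Emit:
play_rows:
  targets:
    - [0,0,0,-0.005,-0.0008,-0.0012,0]

```text
t: 14.22
eef_pos: [0.4437, 0.0341, 0.0941]
ee_rot: [-2.882, 0.002, -1.402]
force: [1.6, -0.6, 2.4]
width: 0.0238
```

Emit:
play_rows:
  targets:
    - [0,0,0,-0.005,-0.0008,-0.0009,0]

```text
t: 14.35
eef_pos: [0.4375, 0.0326, 0.0924]
ee_rot: [-2.884, 0.002, -1.403]
force: [0.8, 0.6, -1.1]
width: 0.0236
```

```bash
python3 - <<'E'
from h import *
where()
p,d=grab_frame('scene'); cv2.imwrite('pics/s4.png',cv2.resize(p[100:280,170:400],None,fx=3,fy=3))
where()
E
```

```text
t 14.35 bx -5.6 by 38.4 h -1.7 angle -161.83 tilt 14.77 roll -0.14 F(bx,by,z) [ 0.8  0.5 -1.1] w 0.0236
t 14.40 bx -6.6 by 38.1 h -2.1 angle -161.77 tilt 14.73 roll -0.12 F(bx,by,z) [-1.6  1.3  1.5] w 0.0236
```

View pics/s4.png

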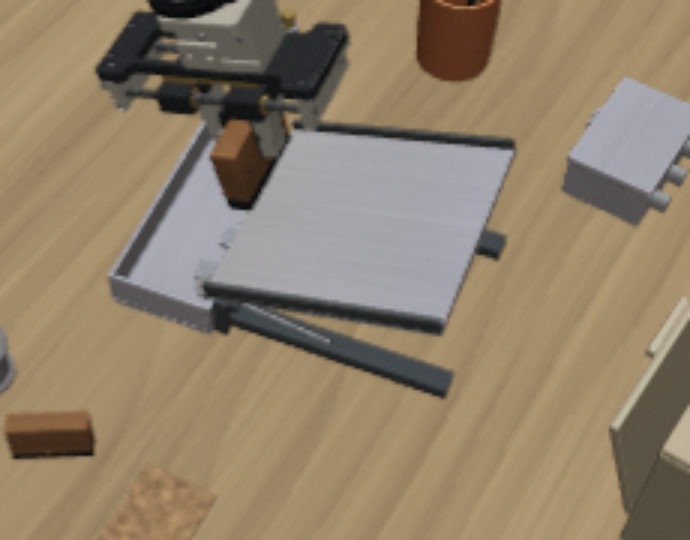

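The board is clear. I'll lift, straighten the block and carry it back to the mat.

Emit:
play_rows:
  targets:
    - [0,0,0,-0.005,0,0.03,0]
    - [0,0,0,0,0,0.05,0]
    - [-0.007,0.042,-0.01,0,-0.02,0.04,0]
    - [-0.007,0.042,-0.01,0.015,-0.045,0,0]
    - [-0.007,0.042,-0.01,0.02,-0.045,0,0]
    - [-0.007,0.042,-0.01,0.02,-0.045,0,0]
    - [-0.007,0.042,-0.01,0.02,-0.045,0,0]
    - [-0.007,0.042,-0.01,0.015,-0.045,0,0]
    - [0,0,0,0.015,-0.04,0,0]
    - [0,0,0,0,-0.03,0,0]
    - [0,0,0,0,0,0,0]

```text
t: 15.78
eef_pos: [0.5258, -0.2943, 0.2026]
ee_rot: [3.108, 0.004, -1.465]
force: [0.3, 0.8, -1.9]
width: 0.0235
```

```bash
cat >> h.py <<'E'
def dto(p,yaw):
    s=get_state(); R0=Ro.from_euler('xyz',s['ee_rot']); R=Ro.from_euler('xyz',[np.pi,0,yaw])
    print('t',s['t'],s['eef_pos'].round(4),'F',s['force'].round(1),'turn',(R*R0.inv()).as_rotvec().round(3),'shift',(np.array(p)-s['eef_pos']).round(4))
E
python3 - <<'E'
from h import *
p,d=grab_frame('top'); cv2.imwrite('pics/t5.png',cv2.resize(p[125:265,170:400],None,fx=3,fy=3,interpolation=cv2.INTER_CUBIC))
dto([.541,-.286,.09],-1.47)
E
```

```text
t 15.825 [ 0.5257 -0.2934  0.2025] F [-0.5  0.5 -1.6] turn [-0.001 -0.034 -0.005] shift [ 0.0153  0.0074 -0.1125]
```

View pics/t5.png

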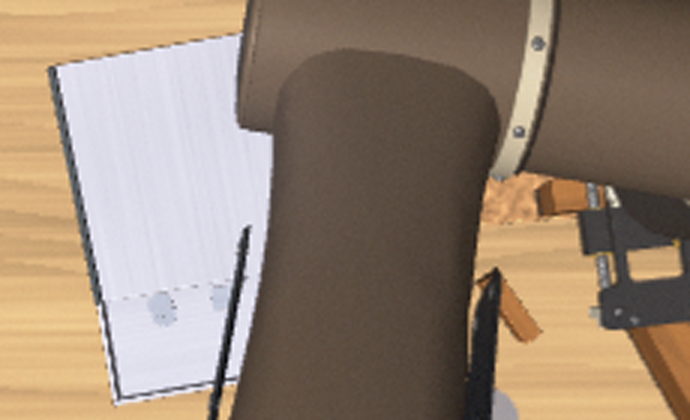

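Emit:
play_rows:
  targets:
    - [-0.001,-0.034,-0.005,0.015,0.007,-0.03,0]
    - [0,0,0,0,0,-0.045,0]
    - [0,0,0,0,0,-0.04,0]
    - [0,0,0,0,0,0,0]
    - [0,0,0,0,0,0,0]

```text
t: 16.45
eef_pos: [0.5395, -0.2817, 0.0857]
ee_rot: [3.141, 0.001, -1.468]
force: [0.0, 0.1, -1.2]
width: 0.0237
```

```bash
python3 - <<'E'
from h import *
p,d=grab_frame('scene'); cv2.imwrite('pics/s6.png',cv2.resize(p[150:350,130:320],None,fx=3,fy=3))
p,d=grab_frame('wrist'); cv2.imwrite('pics/w6.png',p)
dto([.541,-.286,.047],-1.47)
E
```

```text
t 16.55 [ 0.5395 -0.2819  0.0859] F [-0.1  0.2 -1.6] turn [-0.001  0.    -0.002] shift [ 0.0015 -0.0041 -0.0389]
```

View pics/s6.png

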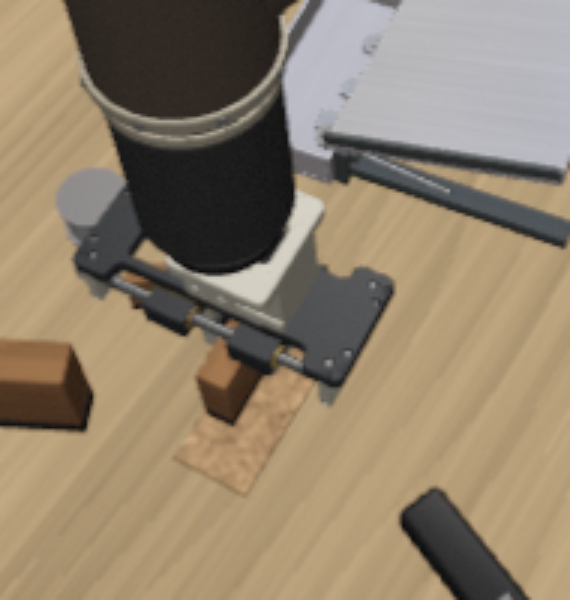

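View pics/w6.png

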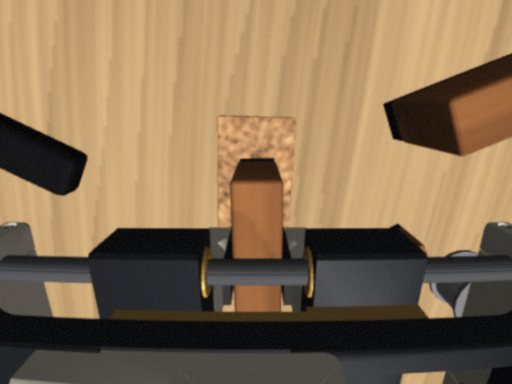

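The block is upright in the jaws and over the mat. I'll lower it to contact.

Emit:
play_rows:
  targets:
    - [0,0,0,0.0015,-0.004,-0.025,0]
    - [0,0,0,0,0,-0.01,0]
    - [0,0,0,0,0,0,0]

```text
t: 16.92
eef_pos: [0.5439, -0.2864, 0.0552]
ee_rot: [-3.134, -0.002, -1.468]
force: [-0.9, 0.5, -1.8]
width: 0.024
```

```bash
python3 - <<'E'
from h import *
dto([.541,-.286,.0435],-1.47)
E
```

```text
t 16.925 [ 0.5439 -0.2864  0.0552] F [-0.9  0.5 -1.8] turn [ 0.001  0.008 -0.002] shift [-0.0029  0.0004 -0.0117]
```

Emit:
play_rows:
  targets:
    - [0.001,0.008,0,-0.002,0,-0.009,0]
    - [0,0,0,0,0,0,0]

```text
t: 17.18
eef_pos: [0.5426, -0.2865, 0.0473]
ee_rot: [-3.14, -0.0, -1.467]
force: [-0.1, 0.8, -1.5]
width: 0.0234
```

Emit:
play_rows:
  targets:
    - [0,0,0,0,0,-0.002,0]
    - [0,0,0,0,0,0,0]

```text
t: 17.42
eef_pos: [0.5429, -0.2866, 0.0457]
ee_rot: [-3.14, -0.001, -1.467]
force: [-0.2, -0.1, -1.7]
width: 0.0235
```

```bash
python3 - <<'E'
from h import *
dto([.541,-.286,.0435],-1.47)
E
```

```text
t 17.425 [ 0.5429 -0.2866  0.0457] F [-0.2 -0.1 -1.7] turn [ 0.001  0.002 -0.003] shift [-0.0019  0.0006 -0.0022]
```

Emit:
play_rows:
  targets:
    - [0.001,0.002,0,0,0,-0.002,0]
    - [0,0,0,0,0,0,0]

```text
t: 17.68
eef_pos: [0.543, -0.2866, 0.0438]
ee_rot: [-3.141, 0.0, -1.467]
force: [-0.6, 0.4, -1.3]
width: 0.0238
```

Emit:
play_rows:
  targets:
    - [0,0,0,0,0,-0.001,0]
    - [0,0,0,0,0,0,0]

```text
t: 17.92
eef_pos: [0.5433, -0.2867, 0.0437]
ee_rot: [-3.141, -0.0, -1.467]
force: [-0.2, 0.3, -1.5]
width: 0.024
```

Emit:
play_rows:
  targets:
    - [0,0,0,0,0,-0.001,0]
    - [0,0,0,0,0,-0.001,0]

```text
t: 18.18
eef_pos: [0.5435, -0.2868, 0.0435]
ee_rot: [-3.14, -0.001, -1.466]
force: [-2.4, 3.1, 10.2]
width: 0.0237
```

Emit:
play_rows:
  targets:
    - [0,0,0,0,0,0,0]

```text
t: 18.3
eef_pos: [0.5435, -0.2867, 0.0437]
ee_rot: [-3.14, -0.001, -1.466]
force: [-0.2, 0.3, -3.1]
width: 0.0235
```

Contact found at TCP z = 0.0435, the same height as at the pick. Releasing.

Emit:
play_rows:
  targets:
    - [0,0,0,0,0,0,1]
    - [0,0,0,0,0,0,1]
    - [0,0,0,0,0,0,1]
    - [0,0,0,0,0,0,1]
    - [0,0,0,0,0,0,1]
    - [0,0,0,0,0,0,1]

```text
t: 19.05
eef_pos: [0.5439, -0.2869, 0.0434]
ee_rot: [-3.14, -0.001, -1.466]
force: [-0.2, 0.4, 0.1]
width: 0.0785
```

```bash
python3 - <<'E'
from h import *
dto([.541,-.286,.0435],-1.47)
p,d=grab_frame('wrist'); cv2.imwrite('pics/w7.png',p)
E
```

```text
t 19.05 [ 0.5439 -0.2869  0.0434] F [-0.2  0.4  0.1] turn [ 0.001  0.002 -0.004] shift [-0.0029  0.0009  0.0001]
```

View pics/w7.png

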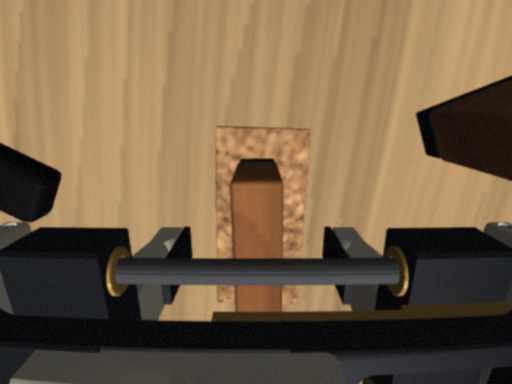

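The jaws are clear of the block on both sides. I'll raise the tool straight up, then back away so the cameras can see.

Emit:
play_rows:
  targets:
    - [0,0,0,0,0,0.03,1]
    - [0,0,0,0,0,0.05,1]
    - [0,0,0,0,0,0.05,1]
    - [0,0,0,0,0,0.05,1]
    - [0,0,0,-0.03,-0.04,0.03,1]
    - [0,0,0,-0.04,-0.04,0,1]
    - [0,0,0,-0.04,-0.04,0,1]
    - [0,0,0,-0.04,-0.04,0,1]
    - [0,0,0,-0.02,-0.04,0,1]
    - [0,0,0,0,0,0,1]
    - [0,0,0,0,0,0,1]

```text
t: 20.48
eef_pos: [0.3666, -0.4913, 0.2611]
ee_rot: [-3.139, -0.004, -1.464]
force: [-0.3, 0.5, 0.2]
width: 0.0873
```

```bash
python3 - <<'E'
from h import *
p,d=grab_frame('top'); cv2.imwrite('pics/t8.png',cv2.resize(p[110:290,100:430],None,fx=2.4,fy=2.4,interpolation=cv2.INTER_CUBIC))
C=cloud('top',d); np.save('pics/t8C.npy',C)
p2,d2=grab_frame('scene'); cv2.imwrite('pics/s8.png',cv2.resize(p2[80:330,140:400],None,fx=2.4,fy=2.4)); C2=cloud('scene',d2)
for nm,c in (('top',C),('scene',C2)):
    m=(c[...,2]>.056)&(c[...,2]<.075)&(abs(c[...,0]-.541)<.05)&(abs(c[...,1]+.285)<.08)
    print(nm,m.sum(),cv2.minAreaRect((c[m][:,:2]*1000).astype(np.float32)) if m.any() else '',np.median(c[m][:,2]))
E
```

```text
top 354 ((543.753662109375, -287.8804016113281), (24.13736915588379, 90.28790283203125), 6.9817118644714355) 0.0649073174301249
scene 506 ((544.4044799804688, -285.98004150390625), (25.511812210083008, 90.14939880371094), 6.426000595092773) 0.0656875289041991
```

View pics/t8.png

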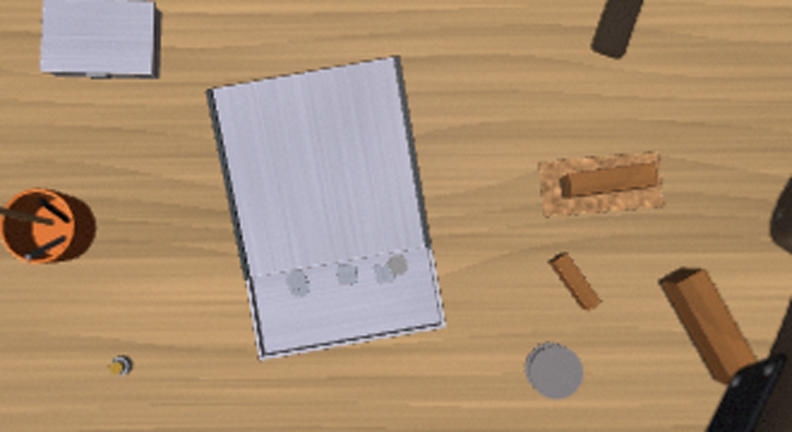

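View pics/s8.png

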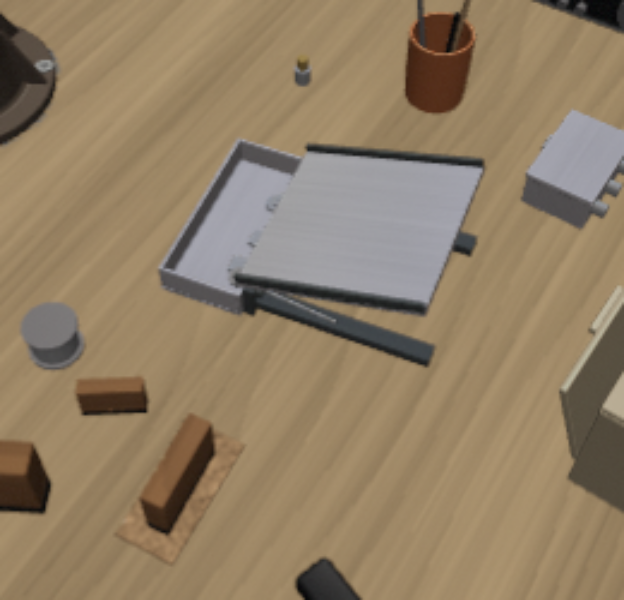

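Board clear and block on its mat. In the trough I see clusters at (298,282), (347,272) and (385–397,268). I'll zoom in to count the chips and check their heights.

```bash
python3 - <<'E'
from h import *
p,d=grab_frame('top'); cv2.imwrite('pics/t9.png',cv2.resize(p[205:262,195:290],None,fx=8,fy=8,interpolation=cv2.INTER_CUBIC))
C=cloud('top',d)+[0,0,.003]
mm=lambda u,v:(int(100+u/2.4),int(110+v/2.4))
for u,v in [(298,275),(298,288),(347,272),(385,271),(397,264),(330,320)]:
    U,V=mm(u,v); w=C[V-1:V+2,U-1:U+2].reshape(-1,3); f=Rboard(0).T@(w.mean(0)-[.459,-.0027,0]); print((u,v),(f*1000).round(1),(w[:,2].max()*1000).round(1))
for nm,(x,y) in dict(pencup=(.4945,.2973),switchbox=(.7001,.2498),scanner=(.763,-.3217),spool=(.3444,-.2298),adapter=(.3532,.23)).items():
    m=(C[...,2]>.02)&(np.hypot(C[...,0]-x,C[...,1]-y)<.11)&(C[...,2]<.16); q=C[m]; zt=np.percentile(q[:,2],95); q=q[q[:,2]>zt-.008]
    print(nm,np.round(cv2.minAreaRect((q[:,:2]*1000).astype(np.float32))[0],1))
s=get_state();print(s['t'],s['qd'].round(3))
E
```

```text
(298, 275) [-4.2 45.3 15. ] 18.0
(298, 288) [-19.5  48.1  13.1] 20.3
(347, 272) [-10.7  -5.9  11.2] 14.4
(385, 271) [-15.4 -47.1  13.7] 16.5
(397, 264) [-12.5 -60.7  14.1] 15.4
(330, 320) [-51.3  13.9 140. ] 1209.0
pencup [494.5 296.3]
switchbox [700.3 249.7]
scanner [ 760.7 -324.2]
spool [ 383.8 -240.9]
adapter [353.2 229.8]
20.625 [ 0.006 -0.001 -0.     0.001  0.     0.   ]
```

View pics/t9.png

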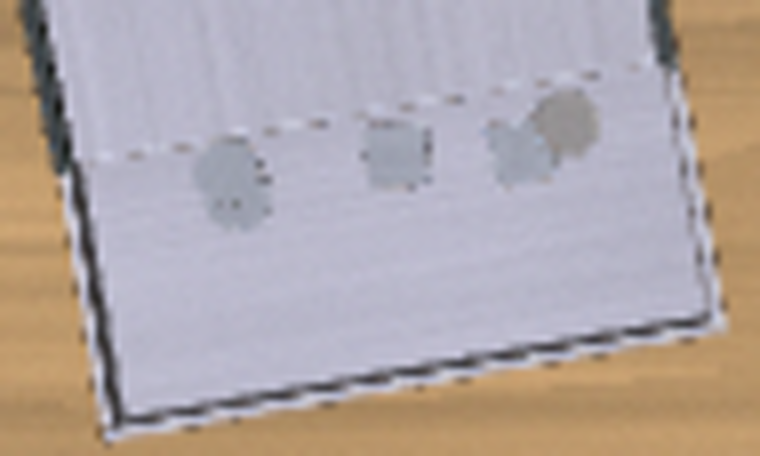

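All five chips are in the trough: two round ones overlapping, two squares and one round, all below about 20 mm. The spool reading is off because the neighbouring small block fell inside the mask. In the picture the spool is still at (331,264), as at the start.

```bash
python3 -c "
from station import *
print(job_done())"
```

```text
the job is handed in; nothing more can be done
None
```

I wiped all five chips off the board into the trough in two strokes, stood the block back on its mat, and handed the job in at about 20.6 s. No verdict was reported.

**Strokes:** the first stroke took the three right and middle chips, the second took the two left ones. My estimate of the pressing force, from readings taken between moves, was mostly 4–7 N on both. It dropped to about 3.3 N early in the second stroke, and fell off in both as the block passed over the low edge.

**Last checks:**
- **Chips:** two overlapping round chips, two squares and one round, all inside the trough outline and below about 20 mm.
- **Block:** both fixed cameras put it upright and about 3 mm from the mat's middle.
- **Bystanders:** pen cup, switch box, adapter and scanner were within about 4 mm of where they started.
- **Disagreement:** the spool's measured position came out about 40 mm off because the neighbouring small block fell inside the search area. In the picture the spool had not moved (pixel 331,264 against 331,265 at the start).

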